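# Set the marking stop in its middle notch and push the stone blank up to it

### The arm

A 7-joint arm with a two-finger parallel gripper is mounted at the origin on the work surface. World frame = base frame: x ahead of the robot, y to its left, z up, the work surface at z = 0. Lengths are in m, angles in rad, forces in N, time in s.
With the tool pointing down it reaches from about 0.4 to 0.85 m from the base axis. Payload 4.5 kg.
Tool frame: the origin (TCP) lies at the very end of the fingers, on their centre line; the grasp point (between the pads) lies 19 mm behind it; z points along the fingers, x is the direction in which the jaws open and shut, and the axes are right-handed (so a half turn about z gives the same grasp; the last joint's range is limited). The gripper opens to 85 mm and grips with 20 to 120 N. Pads are 22 mm wide; open, the fingers measure 114 mm over their backs; the gripper's body (76 mm by 85 mm) begins 54 mm behind the grasp point. The pads swing forward as they close: fully open they stand 13 mm farther back than shut.
Start: joints at [1.243, 0.689, -0.195, 1.565, 0.157, 0.902, -0.215], TCP at [0.221, -0.585, 0.231] pointing down, gripper open.
Joint ranges: [-3.01, 3.01], [-0.46, 2.08], [-1.47, 1.51], [0.13, 2.56], [-1, 4.14], [0.04, 2.09], [-2.66, 2.66]. Speed limits (rad/s): [2.57, 2.57, 3.14, 3.14, 3.14, 3.14, 3.14].

### API

Orientations are given as a unit quaternion [x, y, z, w].
In Python, from rig import manip, grab_frame gives the robot as it stands.
- The arm moves only by the tool drive_tool, never from a script. Its argument "rows" is a list of rows, each a list of 2 entries, a list of its own where there are three numbers: the shift along the world's x, y, z in m, then the turn, a rotation vector about the world's x, y, z in degrees. A call has 1 to 20 rows; each row is the pose to reach, as a shift and turn from the pose measured when the call began; what a row does not reach only later rows make up. A row lasts 1/12 s, in which the tool goes at most 41.7 mm and 7.16 degrees, less where a joint would pass 70% of its speed; a pose out of reach is approached as far as the arm can. A call with a gripper value outside its range is refused whole. "jaw" is the finger opening in m, from 0 to 0.0854, set as the call begins (left out, the last holds). The fingers move at their own pace and stop on an object; "newtons" is the grip in N (left out, the last holds). Time passes only in rows, so rows that repeat a pose let the fingers close. It gives the time, the measured TCP pose, the force and the opening at its end, in the units of the state.
- manip.read_state(): the state, without advancing time (a new reading comes with each control period).
- grab_frame(name): name is "scene" or "top"; returns a dict with "color" (400x640x3 uint8, blue, green, red), "z_map" (400x640 float32, m along the optical axis (not along the pixel's ray), 0 where there is no reading), "camera_matrix" (3x3 intrinsics, pixels), "position" and "attitude" of the camera in the world. Camera axes: x right, y down, z forward; pixel columns grow to the right and rows downward; lengths in m; the calibration is good to about 2 mm. A picture is of the moment at which its call begins.
- manip.close_job(): hands the job in, once; it reports no verdict.
The state is a dict: "clock": time; "qpos": joint angles; "joint_vel": joint speeds; "joint_efforts": joint torques, N m; "tool_pos": TCP position; "orientation": TCP orientation; "wrist_force": force on the tool from outside, world axes, zero at the start; "torque": the same for the moment, N m; "gripper_width": finger opening in m.
Only numpy, scipy, OpenCV 4.12 (cv2) and the standard library are available. Lean on these libraries where they do the work, as an engineer would, in place of code of your own. Each camera call takes 0.05 s, during which the arm holds its last target. There are 200 camera calls.

### The job

Set up the marking jig for the next stone: first push the sliding stop along its rail until its spring pin drops into the middle one of the three notches, and only then push the loose stone blank along the bed until its end lies snug and square against the stop, which must still sit in that notch. Push gently with the fingers only: do not grip, lift or tip anything, and leave the ring, pot, eraser and pencil around the jig where they are. Finish clear of everything.

Things in the scene. Friction and masses are not known exactly. Their poses are not given: they have to be found in the camera images.
- jig: Marking jig fixed to the bench: plywood bed 150 mm (x) by 400 mm (y), top flat and 12 mm above the bench; origin at the centre of its underside. A rail 26 mm wide stands along the far side (jig x = 34 to 60 mm), topped by a steel strip 38 mm above the bench, with a block 12 mm wide, 42 mm high at either end (y = -180, +180 mm). The bed in front of the rail (x = -75 to 34 mm) is open.
- middle_notch (a point): The middle of three V notches, 14 mm wide, 5 mm deep, 50 mm apart, across the strip; point centred on the strip's top at jig x = 47, y = 66, z = 38 mm, axes as the jig's. The others are at jig y = 16 and 116 mm.
- stop (a joint): Travel of the sliding stop along jig +y, m, 0 to 0.160. Its pin is over the notches at 0.040, 0.090 (middle) and 0.140; it starts short of the middle one, at 0.005 to 0.072. It slides with about 1 to 4 N of friction, pulls itself in within about 4 mm of a notch's centre, and takes about 7 to 14 N to push out of a notch, either way.
- stop_face (a point): Centre of the stop arm's flat face towards jig -y (the blank's side), 22 mm above the bench, at jig x = -20 and y = -30 mm + travel; jig axes. The stop: a carriage (34 by 44 mm, top 60 mm above the bench) on the rail, with an arm, a bar on edge, reaching across the bed towards the robot: 12 mm thick (y), from jig x = -62 to 30 mm, 14 to 50 mm above the bench.
- pin (a joint): drop of the carriage's vertical spring pin (round black head, 16 mm across, 66 to 74 mm above the bench), in m: 0 to 0.0015 while it rides on top of the strip (more near a notch), about 0.0035 to 0.0045 when it has dropped into a notch (any notch).
- slab_center (a point): Centre (22 mm above the bench) of the loose blank, a dark green jade slab 70 mm (x) by 80 mm (y) by 20 mm thick, 0.25 to 0.45 kg, flat on the bed near the jig's -y end. Axes as the jig's within 6 degrees at the start. The gap to the stop is 35 mm or more at the start. Snug against the stop its centre is 40 mm from the stop face. Slides with about 1 to 3 N.
- template: black plastic ring template, 72 mm across, 5 mm thick, lying on the bench; origin at the centre of its underside. Leave it alone.
- pot: clear plastic pot, 70 mm across, 70 mm high, empty, upright on the bench; origin at the centre of its underside. Leave it alone.
- eraser: white eraser 24 x 45 x 13 mm lying on the bench; origin at the centre of its underside. Leave it alone.
- pencil: pencil 7 mm thick, 168 mm long along its x, lying on the bench robot-side of the jig; origin under its middle. Leave it alone.
Not all that is in view belongs to the job. Leave any brown or yellow look-alike of the part that bears slab_center alone.

How it is judged:
By the outcome, as a careful person would: the job done as asked, in the order asked, and still so for the second after the job is handed in, with the robot touching nothing.
It also fails if it takes over 54 s, if anything falls off the work surface, if the arm or the gripper's body presses on something with over 40 N, if the wrist force passes 120 N, or if a joint passes its speed limit or range.

## Working session

There is one attempt and no reset: what is moved stays moved. The work goes in short steps, Python scripts to look and compute and a tool call to move; the robot and the scene stay as the last step left them, time stands still between calls to the robot, and variables do not carry over. Pictures are saved under pics/ and viewed, about 8 in all and at most 12, crops included, and the job is handed in when it is done.

Besides the shell and the picture viewer there is one more tool, called after "Emit:" as a command line: name --argument value ..., lists and objects as JSON in quotes. drive_tool: Moves the arm, as the interface text tells. Its arguments: {"type":"object","properties":{"rows":{"type":"array","items":{"type":"array"}},"jaw":{"type":"number"},"newtons":{"type":"number"}},"required":["rows"]}

```bash
mkdir -p pics
cat > h.py <<'E'
import numpy as np, cv2
from rig import manip, grab_frame
from scipy.spatial.transform import Rotation as R
def cam(name):
    f=grab_frame(name); a=np.array(f["attitude"],float)
    M=a if a.shape==(3,3) else R.from_quat(a).as_matrix()
    K=np.array(f["camera_matrix"]); z=f["z_map"]
    v,u=np.mgrid[:z.shape[0],:z.shape[1]]
    P=np.stack([(u-K[0,2])/K[0,0]*z,(v-K[1,2])/K[1,1]*z,z],-1)@M.T+np.array(f["position"])
    P[z==0]=np.nan
    return f,P,K,M
E
python3 - <<'E'
from h import *
ims=[]
for n in("scene","top"):
    f,P,K,M=cam(n); ims.append(f["color"]); np.savez(n,P=P,c=f["color"],K=K,M=M,p=f["position"])
    print(n,f["position"],f["attitude"],K[0,0],np.nanmin(P.reshape(-1,3),0),np.nanmax(P.reshape(-1,3),0))
    cv2.imwrite(f"pics/{n}0.png",f["color"])
s=manip.read_state();print(s)
E
```

```text
scene [1.00087906 0.41377548 0.88967824] [ 0.35961169  0.88225991 -0.28333147 -0.10963647] 502.2129310921087 [-1.99675775 -1.58820084 -0.77031438] [1.4492256  0.63209575 0.28891907]
top [0.44885121 0.01286101 0.95782997] [ 0.70656677 -0.7030014   0.06157324 -0.05254674] 424.37212795585543 [ 0.16948431 -1.43093082 -0.76926122] [1.63714319 1.39627657 0.11319038]
{'clock': 0.1, 'qpos': array([ 1.24279395,  0.68992022, -0.19452273,  1.56625944,  0.15726559,
        0.90255261, -0.2151403 ]), 'joint_vel': array([ 0.00190503, -0.00174979,  0.0001609 , -0.00158117, -0.00096558,
       -0.00116189, -0.00017682]), 'joint_efforts': array([-3.47212634e-03, -5.40594006e+01, -1.27157662e+00, -1.58983648e+01,
        9.39091144e-03,  4.43515528e-03, -3.36587777e-05]), 'tool_pos': array([ 0.2209716 , -0.583977  ,  0.23054662]), 'orientation': array([ 8.22793209e-01, -5.68340187e-01, -7.49447546e-04, -4.53325597e-04]), 'wrist_force': array([-0.3067487 ,  0.68610037, -0.04730218]), 'torque': array([0.0128756 , 0.00929217, 0.00468791]), 'gripper_width': 0.08539201084830014}
```

View pics/scene0.png

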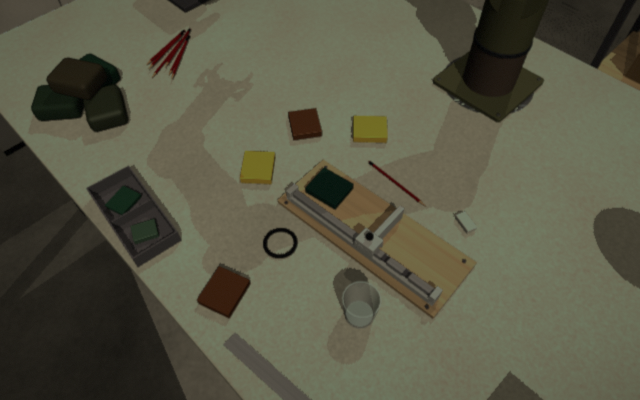

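View pics/top0.png

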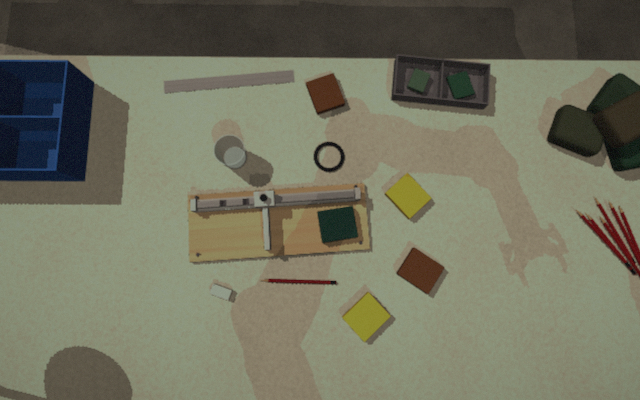

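The top view shows:
- The jig spans about (190–370, 185–262). The carriage with its pin is at (263,198), and the arm reaches down to (267,248).
- The dark green slab is on the bed at (338,225). The other blocks, brown (325,93) and (421,270) and yellow (408,197) and (366,316), lie on the bench. The green pieces in the tray at (419,81) and (460,85) and the stones at the right are off the jig.
- Only (338,225) fits: dark green, on the bed, at the jig's -y end.

Next I measure, with one enlarged crop to confirm it.

```bash
cat > meas.py <<'E'
from h import *
def measure(P,c,verbose=True):
    z=P[...,2]; hsv=cv2.cvtColor(c,cv2.COLOR_BGR2HSV)
    roi=np.zeros(z.shape,bool); roi[175:275,180:380]=True
    bed=roi&(z>.007)&(z<.018)
    # rail strip / whole jig footprint
    j=roi&(z>.007)&(z<.08)
    j=cv2.morphologyEx(j.astype(np.uint8),cv2.MORPH_OPEN,np.ones((5,5)))
    n,l,st,_=cv2.connectedComponentsWithStats(j); k=1+np.argmax(st[1:,4]); j=l==k
    # bed pixels -> xy rect
    q=P[j&bed][:,:2].astype(np.float32)
    r=cv2.minAreaRect(q); print("bed z",np.median(z[j&bed]),"rect",r)
    return j,hsv
if __name__=="__main__":
    d=np.load("top.npz"); P,c=d["P"],d["c"]; z=P[...,2]
    j,hsv=measure(P,c)
    for nm,(u,v) in dict(bench=(150,280),slab=(338,225),arm=(266,230),pin=(263,198),strip=(300,197)).items(): print(nm,P[v,u],hsv[v,u])
    s=j&(z>.024)&(z<.036)&(hsv[...,2]<70)
    s[:, :310]=0; q=P[s][:,:2].astype(np.float32); print("slab",len(q),np.median(z[s]),cv2.minAreaRect(q),q.mean(0))
    a=j&(z>.043)&(z<.055); q=P[a][:,:2].astype(np.float32); print("arm",len(q),cv2.minAreaRect(q),q.mean(0))
    a=j&(z>.055)&(z<.064); q=P[a][:,:2].astype(np.float32); print("carr",len(q),cv2.minAreaRect(q),q.mean(0))
    a=j&(z>.064); q=P[a][:,:2].astype(np.float32); print("pin",len(q),q.mean(0),z[a])
    a=j&(z>.036)&(z<.044); q=P[a][:,:2].astype(np.float32); print("strip",len(q),cv2.minAreaRect(q))
    cr=cv2.resize(c[175:275,180:380],(800,400),interpolation=cv2.INTER_CUBIC); cv2.imwrite("pics/crop0.png",cv2.convertScaleAbs(cr,alpha=1.6))
E
python3 meas.py
```

```text
bed z 0.011562028717259643 rect ((0.5467820167541504, 0.0964900404214859), (0.15025314688682556, 0.4008362293243408), 4.3839874267578125)
bench [ 0.41750414  0.37529225 -0.00068301] [ 38  43 149]
slab [ 0.53815481 -0.0383321   0.03247908] [79 99 44]
arm [0.525122   0.11687613 0.04785765] [ 36  24 150]
pin [0.59071277 0.12214804 0.07152038] [ 0 10 25]
strip [0.59903305 0.04531304 0.03654632] [ 17  31 114]
slab 1174 0.0315239163981994 ((0.5502904653549194, -0.037795886397361755), (0.09406712651252747, 0.10263416916131973), 4.602321624755859) [ 0.54193175 -0.03610956]
arm 289 ((0.5445290207862854, 0.09615998715162277), (0.11724451184272766, 0.36797648668289185), 4.375973701477051) [0.5382633  0.11297281]
carr 272 ((0.5912702679634094, 0.1236817017197609), (0.03419738635420799, 0.0435098335146904), 2.2328171730041504) [0.59121555 0.12295648]
pin 47 [0.5912728  0.12296925] [0.07594356 0.07164817 0.07216106 0.07430158 0.07082496 0.07185678
 0.07357783 0.07115483 0.07360556 0.07128261 0.072362   0.07129194
 0.0729505  0.07675963 0.07350684 0.07387243 0.07223486 0.07355021
 0.07265993 0.07147839 0.07201746 0.07404047 0.0734201  0.0719129
 0.07454931 0.07301063 0.07152038 0.07368976 0.07134801 0.06883542
 0.07418299 0.07462852 0.07399711 0.07015518 0.07159573 0.07208416
 0.06816417 0.07100591 0.07116596 0.07499772 0.0730889  0.07202179
 0.06956965 0.069307   0.07355003 0.0707107  0.06400728]
strip 847 ((0.545704185962677, 0.09620729833841324), (0.12205082178115845, 0.3710460364818573), 4.196835041046143)
```

View pics/crop0.png

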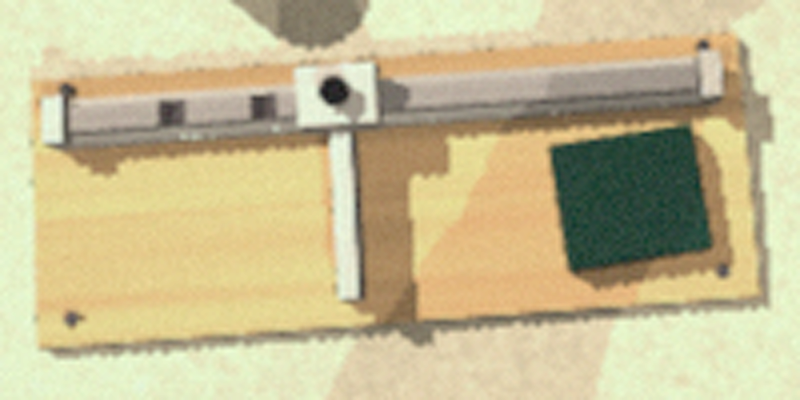

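The crop confirms the slab (crop 630,200), the carriage and pin (335,92) short of two open notches (262 and 171,~108), and the arm (345,215). By measurement the jig origin is about (0.547, 0.0965), yaw about 4.4°. The pin is at jig y≈23 mm, so travel is about 0.047 and needs about 43 mm more. I move above the push-off point with the jaws shut and tool x along jig x.

Emit:
drive_tool --rows '[[[0.327,0.666,-0.03],[0,0,73.7]],[[0.327,0.666,-0.03],[0,0,73.7]],[[0.327,0.666,-0.03],[0,0,73.7]],[[0.327,0.666,-0.03],[0,0,73.7]],[[0.327,0.666,-0.03],[0,0,73.7]],[[0.327,0.666,-0.03],[0,0,73.7]],[[0.327,0.666,-0.03],[0,0,73.7]],[[0.327,0.666,-0.03],[0,0,73.7]],[[0.327,0.666,-0.03],[0,0,73.7]],[[0.327,0.666,-0.03],[0,0,73.7]],[[0.327,0.666,-0.03],[0,0,73.7]],[[0.327,0.666,-0.03],[0,0,73.7]],[[0.327,0.666,-0.03],[0,0,73.7]],[[0.327,0.666,-0.03],[0,0,73.7]],[[0.327,0.666,-0.03],[0,0,73.7]],[[0.327,0.666,-0.03],[0,0,73.7]],[[0.327,0.666,-0.03],[0,0,73.7]],[[0.327,0.666,-0.03],[0,0,73.7]],[[0.327,0.666,-0.03],[0,0,73.7]],[[0.327,0.666,-0.03],[0,0,73.7]]]' --jaw 0 --newtons 20

```text
clock: 1.77
tool_pos: [0.5481, 0.0849, 0.2001]
orientation: [0.999, 0.041, -0.001, -0.001]
wrist_force: [0.2, -0.8, 0.9]
gripper_width: 0.0002
```

```bash
cat > st.py <<'E'
from h import *
s=manip.read_state(); T=R.from_quat(s["orientation"]).as_matrix()
th=np.radians(4.38); d=s["tool_pos"][:2]-[.5468,.0965]
print("t",round(s["clock"],2),"tcp",s["tool_pos"].round(4),"jig mm",(1000*np.array([[np.cos(th),np.sin(th)],[-np.sin(th),np.cos(th)]])@d).round(1),"xang",np.degrees(np.arctan2(T[1,0],T[0,0])).round(2),"zax",T[:,2].round(3),"F",s["wrist_force"].round(2),"w",round(s["gripper_width"],4))
E
python3 st.py
python3 - <<'E'
from h import *
d=np.load("top.npz");P,c=d["P"],d["c"];z=P[...,2]
v=cv2.cvtColor(c,cv2.COLOR_BGR2HSV)
s=np.zeros(z.shape,bool); s[195:255,312:365]=1
g=s&(v[...,2]<70)&(v[...,0]>60)&(z>.026)&(z<.038)
m=cv2.morphologyEx(g.astype(np.uint8),cv2.MORPH_OPEN,np.ones((5,5)))>0
r=cv2.minAreaRect(P[m][:,:2].astype(np.float32));print(r,P[m].mean(0))
E
```

```text
t 1.77 tcp [0.5481 0.0849 0.2001] jig mm [  0.4 -11.7] xang 4.69 zax [-0.002  0.001 -1.   ] F [ 0.2  -0.83  0.94] w 0.0002
((0.5410062074661255, -0.03663869947195053), (0.06750325858592987, 0.07681594043970108), 9.698410034179688) [ 0.5406771  -0.03656529  0.0316179 ]
```

Emit:
drive_tool --rows '[[[0,-0.002,-0.04],[0,0,0]],[[0,-0.002,-0.08],[0,0,0]],[[0,-0.002,-0.12],[0,0,0]],[[0,-0.002,-0.15],[0,0,0]],[[0,-0.002,-0.17],[0,0,0]],[[0,-0.002,-0.17],[0,0,0]],[[0,-0.002,-0.17],[0,0,0]]]'

```text
clock: 2.35
tool_pos: [0.5471, 0.0812, 0.0296]
orientation: [0.999, 0.04, -0.002, 0.0]
wrist_force: [0.7, 0.5, 0.4]
gripper_width: -0.0001
```

```bash
python3 st.py
```

```text
t 2.35 tcp [0.5471 0.0812 0.0296] jig mm [ -0.9 -15.3] xang 4.61 zax [-0.005 -0.001 -1.   ] F [0.67 0.53 0.43] w -0.0001
```

Emit:
drive_tool --rows '[[[0,0.003,0],[0,0,0]],[[0,0.006,0],[0,0,0]],[[-0.001,0.009,0],[0,0,0]],[[-0.001,0.012,0],[0,0,0]],[[-0.001,0.015,0],[0,0,0]],[[-0.001,0.018,0],[0,0,0]],[[-0.002,0.021,0],[0,0,0]],[[-0.002,0.024,0],[0,0,0]],[[-0.002,0.027,0],[0,0,0]],[[-0.002,0.03,0],[0,0,0]],[[-0.0025,0.033,0],[0,0,0]],[[-0.003,0.036,0],[0,0,0]],[[-0.003,0.039,0],[0,0,0]],[[-0.003,0.042,0],[0,0,0]],[[-0.0035,0.045,0],[0,0,0]],[[-0.0035,0.045,0],[0,0,0]]]'

```text
clock: 3.68
tool_pos: [0.5434, 0.1282, 0.0296]
orientation: [0.999, 0.041, -0.002, -0.001]
wrist_force: [0.7, -0.2, 0.9]
gripper_width: -0.0001
```

```bash
python3 st.py
python3 - <<'E'
from h import *
f,P,K,M=cam("top"); cv2.imwrite("pics/t1.png",cv2.resize(f["color"][165:275,180:380],(800,440),interpolation=cv2.INTER_CUBIC))
f,P,K,M=cam("scene"); cv2.imwrite("pics/s1.png",cv2.resize(f["color"][150:330,260:490],(766,600),interpolation=cv2.INTER_CUBIC))
E
```

```text
t 3.68 tcp [0.5434 0.1282 0.0296] jig mm [-0.9 31.9] xang 4.7 zax [-0.004  0.002 -1.   ] F [ 0.65 -0.21  0.86] w -0.0001
```

View pics/s1.png

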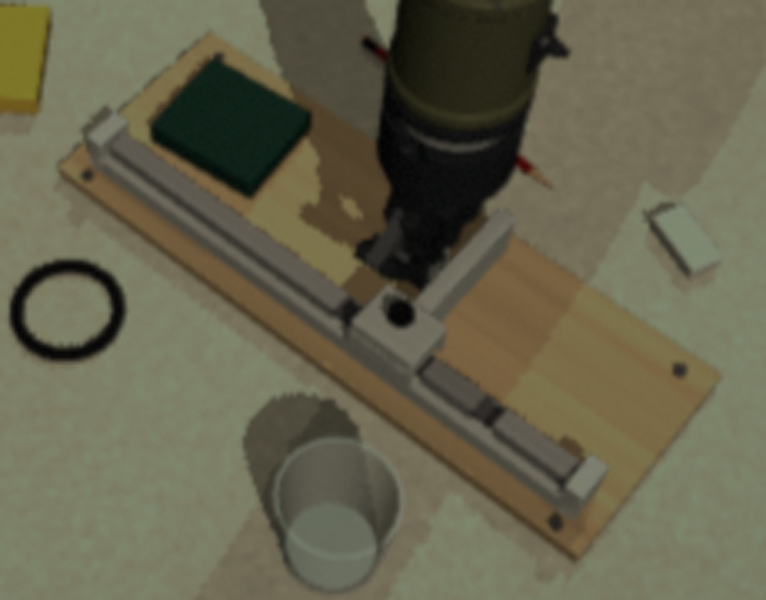

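The view shows the carriage (400,320) moving. The first notch (348,312) is uncovered and the middle one is under the carriage's leading edge. Next, measure travel from depth.

```bash
cat > trav.py <<'E'
from h import *
th=np.radians(4.38); C=np.array([[np.cos(th),np.sin(th)],[-np.sin(th),np.cos(th)]])
def jig(P): return np.concatenate([1000*(P[...,:2]-[.5468,.0965])@C.T,1000*P[...,2:]],-1)
def go(save=None):
  for n in("scene","top"):
    f,P,K,M=cam(n); J=jig(P); x,y,z=J[...,0],J[...,1],J[...,2]
    v=cv2.cvtColor(f["color"],cv2.COLOR_BGR2HSV)
    m=(x>25)&(x<70)&(y>-40)&(y<140)&(z>54)&(z<64)&(v[...,2]>60); q=J[m]
    if len(q): print(n,"carriage n",len(q),"yrange",np.percentile(q[:,1],[3,97]).round(1),"mid-> travel",(np.percentile(q[:,1],[3,97]).mean()+24).round(1),"ztop",np.median(q[:,2]).round(1))
    m=(x>30)&(x<64)&(y>-40)&(y<140)&(z>64)&(z<80)&(v[...,2]<60); q=J[m]
    if len(q): print("  pin n",len(q),"travel",(np.median(q[:,1])+24).round(1),"z",np.median(q[:,2]).round(2), "x",np.median(q[:,0]).round(1))
    m=(x>-75)&(x<30)&(y>-190)&(y<80)&(z>26)&(z<38)&(v[...,2]<75)&(v[...,0]>60)&(v[...,1]>60)
    m=cv2.morphologyEx(m.astype(np.uint8),cv2.MORPH_OPEN,np.ones((3,3)))>0; q=J[m]
    if len(q)>50: print("  slab",len(q),cv2.minAreaRect(q[:,:2].astype(np.float32)))
    if save: cv2.imwrite(f"pics/{n}{save}.png",f["color"])
if __name__=="__main__": go()
E
python3 trav.py
python3 - <<'E'
from trav import *
d=np.load("scene.npz");J=jig(d["P"]);x,y,z=J[...,0],J[...,1],J[...,2]
v=cv2.cvtColor(d["c"],cv2.COLOR_BGR2HSV)
m=(x>25)&(x<70)&(y>-40)&(y<140)&(z>54)&(z<64)&(v[...,2]>60);q=J[m];print("initial scene",(np.percentile(q[:,1],[3,97]).mean()+24))
m=(x>30)&(x<64)&(y>-40)&(y<140)&(z>64)&(z<80)&(v[...,2]<60);q=J[m];print(np.median(q,0)+[0,24,0])
m=(x>38)&(x<56)&(y>-150)&(y<-20)&(z>30)&(z<46);print("strip z scene",np.median(z[m]))
E
```

```text
scene carriage n 313 yrange [30.2 72. ] mid-> travel 75.1 ztop 58.9
  pin n 51 travel 74.4 z 72.29 x 47.9
  slab 969 ((-15.88547134399414, -128.8270263671875), (71.4658432006836, 80.17050170898438), 5.0821757316589355)
  slab 580 ((-14.641256332397461, -147.32794189453125), (67.86405944824219, 46.85257339477539), 7.629125118255615)
initial scene 49.35751488280437
[48.64588204 48.84610985 72.06817014]
strip z scene 36.82402245901195
```

Emit:
drive_tool --rows '[[[0,0.001,0],[0,0,0]],[[0,0.002,0],[0,0,0]],[[0,0.003,0],[0,0,0]],[[0,0.004,0],[0,0,0]],[[0,0.005,0],[0,0,0]],[[-0.0005,0.006,0],[0,0,0]],[[-0.0005,0.007,0],[0,0,0]],[[-0.0005,0.008,0],[0,0,0]],[[-0.0005,0.009,0],[0,0,0]],[[-0.001,0.01,0],[0,0,0]]]'

```text
clock: 4.72
tool_pos: [0.5429, 0.139, 0.0296]
orientation: [0.999, 0.041, -0.002, -0.002]
wrist_force: [1.1, -1.4, 0.6]
gripper_width: 0.0001
```

```bash
python3 st.py; python3 trav.py
```

```text
t 4.72 tcp [0.5429 0.139  0.0296] jig mm [-0.7 42.7] xang 4.72 zax [-0.003  0.003 -1.   ] F [ 1.12 -1.42  0.59] w 0.0001
scene carriage n 326 yrange [40.3 82.4] mid-> travel 85.4 ztop 58.9
  pin n 52 travel 85.1 z 69.05 x 48.0
  slab 972 ((-15.753658294677734, -128.8101806640625), (70.49703216552734, 80.3174819946289), 5.433976650238037)
  slab 1033 ((-15.938457489013672, -132.08163452148438), (67.25934600830078, 77.31471252441406), 4.894039630889893)
```

The pin has begun to drop (72.3 → 69.05). I go on in small steps.

Emit:
drive_tool --rows '[[[0,0.0005,0],[0,0,0]],[[0,0.001,0],[0,0,0]],[[0,0.0015,0],[0,0,0]],[[0,0.002,0],[0,0,0]],[[0,0.002,0],[0,0,0]]]'

```text
clock: 5.23
tool_pos: [0.5427, 0.1418, 0.0297]
orientation: [0.999, 0.042, -0.002, -0.002]
wrist_force: [-0.5, 0.0, 0.0]
gripper_width: -0.0
```

```bash
python3 st.py; python3 trav.py
```

```text
t 5.23 tcp [0.5427 0.1418 0.0297] jig mm [-0.6 45.5] xang 4.77 zax [-0.003  0.004 -1.   ] F [-0.52  0.02  0.03] w -0.0
scene carriage n 331 yrange [46.5 88.6] mid-> travel 91.5 ztop 59.2
  pin n 51 travel 91.3 z 68.77 x 48.2
  slab 967 ((-14.988731384277344, -128.76507568359375), (70.17266845703125, 79.9765396118164), 4.344264507293701)
  slab 1060 ((-15.868732452392578, -131.8339385986328), (67.39566802978516, 77.17509460449219), 5.255037784576416)
```

The stop jumped ahead of the finger to about 90 mm, the pin dropped about 3.5 mm and the force is zero, so it is seated in the middle notch. I back off, rise, and go behind the slab with the jaws at 30 mm.

Emit:
drive_tool --rows '[[[0,-0.01,0],[0,0,0]],[[0,-0.01,0.03],[0,0,0]],[[0,-0.01,0.07],[0,0,0]],[[0,-0.03,0.1],[0,0,0]],[[0,-0.07,0.1],[0,0,0]],[[0.001,-0.11,0.1],[0,0,0]],[[0.002,-0.15,0.1],[0,0,0]],[[0.003,-0.19,0.1],[0,0,0]],[[0.003,-0.225,0.1],[0,0,0]],[[0.003,-0.244,0.1],[0,0,0]],[[0.003,-0.244,0.1],[0,0,0]],[[0.003,-0.244,0.1],[0,0,0]],[[0.003,-0.244,0.1],[0,0,0]]]' --jaw 0.03

```text
clock: 6.42
tool_pos: [0.5455, -0.1019, 0.1296]
orientation: [0.999, 0.042, -0.002, -0.002]
wrist_force: [-0.1, 1.0, 0.4]
gripper_width: 0.0296
```

```bash
python3 st.py
python3 - <<'E'
from trav import *
go("2")
a=cv2.imread("pics/top2.png")[165:275,180:380]; b=cv2.imread("pics/scene2.png")[150:330,260:490]
cv2.imwrite("pics/both2.png",np.vstack([cv2.resize(a,(480,264)),cv2.resize(b,(480,336))]))
E
```

```text
t 6.42 tcp [ 0.5455 -0.1019  0.1296] jig mm [ -16.5 -197.7] xang 4.78 zax [-0.004  0.005 -1.   ] F [-0.13  1.03  0.35] w 0.0296
scene carriage n 326 yrange [46.4 88.5] mid-> travel 91.4 ztop 59.2
  pin n 51 travel 90.2 z 68.56 x 48.2
  slab 963 ((-15.598686218261719, -128.3093719482422), (69.79145812988281, 79.90901184082031), 4.763067245483398)
top carriage n 279 yrange [44.3 85.8] mid-> travel 89.1 ztop 59.3
  pin n 31 travel 87.2 z 68.8 x 46.9
  slab 1069 ((-15.826190948486328, -132.22940063476562), (67.28495788574219, 76.69184112548828), 5.23544454574585)
```

View pics/both2.png

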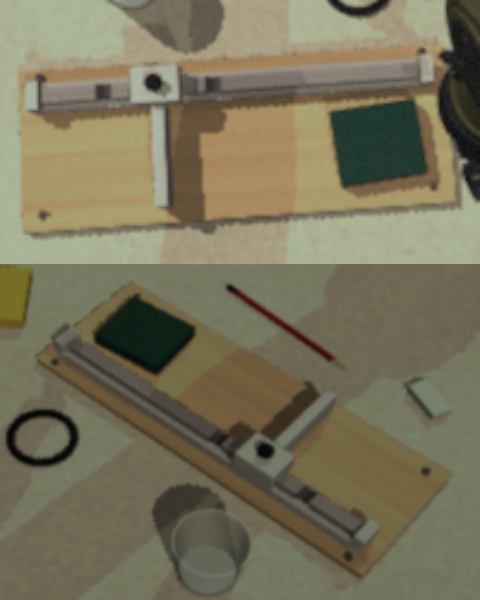

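Both crops show the stop over the middle notch: first notch open at (208,85), third open at (103,92) in the top crop. The pin has dropped about 3.7 mm. The slab is untouched. I descend behind it.

Emit:
drive_tool --rows '[[[0,-0.001,-0.03],[0,0,-0.4]],[[0,-0.001,-0.06],[0,0,-0.4]],[[0,-0.001,-0.09],[0,0,-0.4]],[[0,-0.001,-0.105],[0,0,-0.4]],[[0,-0.001,-0.112],[0,0,-0.4]],[[0,-0.001,-0.112],[0,0,-0.4]]]'

```text
clock: 7.02
tool_pos: [0.5449, -0.1002, 0.0165]
orientation: [0.999, 0.04, -0.003, -0.003]
wrist_force: [0.1, -0.0, 0.4]
gripper_width: 0.0302
```

```bash
python3 st.py
```

```text
t 7.02 tcp [ 0.5449 -0.1002  0.0165] jig mm [ -16.9 -196. ] xang 4.64 zax [-0.006  0.006 -1.   ] F [ 0.09 -0.02  0.36] w 0.0302
```

Emit:
drive_tool --rows '[[[0,0.003,0],[0,0,0]],[[0,0.006,0],[0,0,0]],[[-0.001,0.009,0],[0,0,0]],[[-0.001,0.012,0],[0,0,0]],[[-0.001,0.015,0],[0,0,0]],[[-0.001,0.018,0],[0,0,0]],[[-0.002,0.021,0],[0,0,0]],[[-0.002,0.024,0],[0,0,0]],[[-0.002,0.027,0],[0,0,0]],[[-0.002,0.03,0],[0,0,0]],[[-0.0025,0.033,0],[0,0,0]],[[-0.003,0.036,0],[0,0,0]],[[-0.003,0.039,0],[0,0,0]],[[-0.003,0.042,0],[0,0,0]],[[-0.0035,0.045,0],[0,0,0]],[[-0.0035,0.048,0],[0,0,0]],[[-0.004,0.051,0],[0,0,0]],[[-0.004,0.054,0],[0,0,0]],[[-0.0045,0.057,0],[0,0,0]],[[-0.0045,0.06,0],[0,0,0]]]'

```text
clock: 8.68
tool_pos: [0.5405, -0.0403, 0.0165]
orientation: [0.999, 0.04, -0.003, -0.003]
wrist_force: [-0.2, -5.0, 4.4]
gripper_width: 0.0299
```

```bash
python3 st.py; python3 trav.py
```

```text
t 8.68 tcp [ 0.5405 -0.0403  0.0165] jig mm [ -16.7 -135.9] xang 4.61 zax [-0.006  0.005 -1.   ] F [-0.17 -4.99  4.42] w 0.0299
scene carriage n 331 yrange [46.3 88.5] mid-> travel 91.4 ztop 59.2
  pin n 49 travel 90.8 z 69.03 x 47.8
  slab 1031 ((-12.301071166992188, -83.69068908691406), (70.79037475585938, 82.04438018798828), 0.22622838616371155)
top carriage n 280 yrange [44.6 85.8] mid-> travel 89.2 ztop 59.2
  pin n 31 travel 87.2 z 68.93 x 46.9
  slab 817 ((-13.098030090332031, -83.47964477539062), (67.94189453125, 74.49419403076172), 0.8050363659858704)
```

The slab has squared up (0.2–0.8°). I relieve the downward load a little and push on.

Emit:
drive_tool --rows '[[[0,0.0,0.0005],[0,0,0]],[[0,0.003,0.001],[0,0,0]],[[0,0.006,0.001],[0,0,0]],[[-0.001,0.009,0.001],[0,0,0]],[[-0.001,0.012,0.001],[0,0,0]],[[-0.001,0.015,0.001],[0,0,0]],[[-0.001,0.018,0.001],[0,0,0]],[[-0.0015,0.021,0.001],[0,0,0]],[[-0.002,0.024,0.001],[0,0,0]],[[-0.002,0.027,0.001],[0,0,0]],[[-0.002,0.03,0.001],[0,0,0]],[[-0.0025,0.033,0.001],[0,0,0]],[[-0.003,0.036,0.001],[0,0,0]],[[-0.003,0.039,0.001],[0,0,0]],[[-0.003,0.042,0.001],[0,0,0]],[[-0.0035,0.045,0.001],[0,0,0]],[[-0.0035,0.048,0.001],[0,0,0]],[[-0.004,0.051,0.001],[0,0,0]],[[-0.004,0.054,0.001],[0,0,0]],[[-0.0045,0.057,0.001],[0,0,0]]]'

```text
clock: 10.45
tool_pos: [0.5361, 0.0181, 0.0175]
orientation: [0.999, 0.041, -0.003, -0.003]
wrist_force: [1.0, -1.9, -0.8]
gripper_width: 0.0301
```

Emit:
drive_tool --rows '[[[0,0.003,0],[0,0,0]],[[0,0.006,0],[0,0,0]],[[-0.001,0.009,0],[0,0,0]],[[-0.001,0.012,0],[0,0,0]],[[-0.001,0.015,0],[0,0,0]],[[-0.001,0.018,0],[0,0,0]],[[-0.0015,0.021,0],[0,0,0]],[[-0.002,0.024,0],[0,0,0]],[[-0.002,0.027,0],[0,0,0]],[[-0.002,0.03,0],[0,0,0]],[[-0.0025,0.033,0],[0,0,0]],[[-0.0025,0.036,0],[0,0,0]]]'

```text
clock: 11.45
tool_pos: [0.5335, 0.0544, 0.0175]
orientation: [0.999, 0.041, -0.003, -0.003]
wrist_force: [0.6, -2.6, -0.2]
gripper_width: 0.0297
```

```bash
python3 st.py; python3 trav.py
```

```text
t 11.45 tcp [0.5335 0.0544 0.0175] jig mm [-16.5 -41. ] xang 4.69 zax [-0.006  0.006 -1.   ] F [ 0.58 -2.64 -0.16] w 0.0297
scene carriage n 328 yrange [46.4 88.5] mid-> travel 91.4 ztop 59.2
  pin n 55 travel 90.5 z 68.95 x 48.0
  slab 1094 ((-12.205106735229492, 10.982440948486328), (82.0809097290039, 69.93649291992188), 89.76544952392578)
top carriage n 201 yrange [46.7 86.2] mid-> travel 90.4 ztop 59.2
  pin n 32 travel 87.5 z 69.07 x 46.9
```

About 9–10 mm are left. I creep with force checks.

Emit:
drive_tool --rows '[[[0,0.001,0],[0,0,0]],[[0,0.002,0],[0,0,0]],[[0,0.003,0],[0,0,0]],[[0,0.004,0],[0,0,0]],[[-0.0005,0.005,0],[0,0,0]],[[-0.0005,0.006,0],[0,0,0]],[[-0.0005,0.0065,0],[0,0,0]],[[-0.0005,0.007,0],[0,0,0]]]'

```text
clock: 12.22
tool_pos: [0.5331, 0.0624, 0.0176]
orientation: [0.999, 0.042, -0.002, -0.004]
wrist_force: [0.7, -1.9, 0.2]
gripper_width: 0.0302
```

Emit:
drive_tool --rows '[[[0,0.0005,0],[0,0,0]],[[0,0.001,0],[0,0,0]]]'

```text
clock: 12.38
tool_pos: [0.533, 0.0633, 0.0176]
orientation: [0.999, 0.041, -0.003, -0.004]
wrist_force: [-0.3, -3.2, 0.7]
gripper_width: 0.0299
```

```bash
python3 st.py; python3 trav.py
```

```text
t 12.38 tcp [0.533  0.0633 0.0176] jig mm [-16.2 -32. ] xang 4.75 zax [-0.005  0.007 -1.   ] F [-0.26 -3.24  0.72] w 0.0299
scene carriage n 331 yrange [46.4 88.3] mid-> travel 91.3 ztop 59.1
  pin n 58 travel 90.3 z 69.13 x 47.3
  slab 992 ((-12.91585922241211, 16.817935943603516), (69.50435638427734, 76.03123474121094), 2.542569875717163)
top carriage n 132 yrange [46.4 86.5] mid-> travel 90.4 ztop 59.5
  pin n 8 travel 88.3 z 69.04 x 51.2
```

Emit:
drive_tool --rows '[[[0,0.0005,0],[0,0,0]],[[0,0.0005,0],[0,0,0]]]'

```text
clock: 12.65
tool_pos: [0.533, 0.0637, 0.0176]
orientation: [0.999, 0.041, -0.003, -0.004]
wrist_force: [0.3, -3.4, 0.1]
gripper_width: 0.0298
```

Emit:
drive_tool --rows '[[[0,0.0005,0],[0,0,0]],[[0,0.0005,0],[0,0,0]]]'

```text
clock: 12.82
tool_pos: [0.533, 0.0637, 0.0176]
orientation: [0.999, 0.041, -0.003, -0.003]
wrist_force: [-0.2, -3.5, -1.4]
gripper_width: 0.0301
```

```bash
python3 st.py
python3 - <<'E'
from trav import *
go("3")
b=cv2.imread("pics/scene3.png")[180:300,310:440]
cv2.imwrite("pics/c3.png",cv2.convertScaleAbs(cv2.resize(b,(650,600),interpolation=cv2.INTER_CUBIC),alpha=1.6))
E
```

```text
t 12.82 tcp [0.533  0.0637 0.0176] jig mm [-16.3 -31.6] xang 4.73 zax [-0.006  0.007 -1.   ] F [-0.2  -3.53 -1.36] w 0.0301
scene carriage n 328 yrange [46.6 88.7] mid-> travel 91.6 ztop 59.0
  pin n 57 travel 89.9 z 68.72 x 47.8
  slab 985 ((-12.051185607910156, 17.12310218811035), (68.22454071044922, 72.75419616699219), 0.2386188507080078)
top carriage n 119 yrange [46.7 86.3] mid-> travel 90.5 ztop 59.1
  pin n 8 travel 88.4 z 68.69 x 51.4
```

View pics/c3.png

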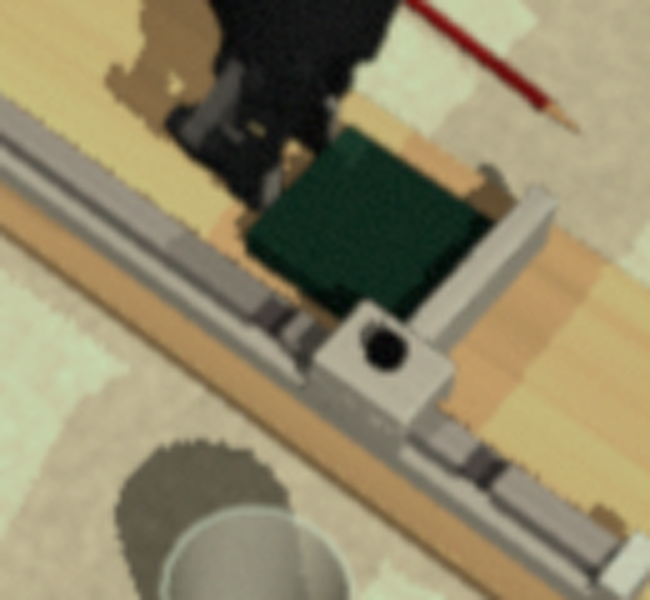

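The picture shows the slab (370,220) at or very near the stop arm (490,270), but the arm hides the contact line. The force has risen a little and the tool stalls. I probe slightly harder.

Emit:
drive_tool --rows '[[[0,0.0005,0],[0,0,0]],[[0,0.001,0],[0,0,0]],[[0,0.001,0],[0,0,0]]]'

```text
clock: 13.17
tool_pos: [0.5329, 0.0639, 0.0176]
orientation: [0.999, 0.041, -0.003, -0.003]
wrist_force: [0.1, -5.9, 1.2]
gripper_width: 0.0301
```

Emit:
drive_tool --rows '[[[0,0.001,0],[0,0,0]],[[0,0.0012,0],[0,0,0]],[[0,0.0012,0],[0,0,0]]]'

```text
clock: 13.42
tool_pos: [0.5328, 0.0639, 0.0176]
orientation: [0.999, 0.04, -0.003, -0.002]
wrist_force: [0.4, -6.3, 1.6]
gripper_width: 0.03
```

```bash
python3 st.py; python3 trav.py
```

```text
t 13.42 tcp [0.5328 0.0639 0.0176] jig mm [-16.4 -31.4] xang 4.64 zax [-0.006  0.004 -1.   ] F [ 0.44 -6.28  1.61] w 0.03
scene carriage n 324 yrange [46.4 88.5] mid-> travel 91.4 ztop 59.1
  pin n 56 travel 90.6 z 69.74 x 48.2
  slab 967 ((-12.777427673339844, 17.670316696166992), (70.85094451904297, 71.85895538330078), 0.45234569907188416)
top carriage n 92 yrange [48.1 87.2] mid-> travel 91.6 ztop 59.1
  pin n 6 travel 88.3 z 68.91 x 51.5
```

The force rose to 6 N without motion, so contact is firm. I withdraw: back, up and away.

Emit:
drive_tool --rows '[[[0,-0.003,0],[0,0,0]],[[0.001,-0.012,0],[0,0,0]],[[0.001,-0.02,0],[0,0,0]],[[0.001,-0.02,0.03],[0,0,0]],[[0.001,-0.02,0.07],[0,0,0]],[[0.001,-0.02,0.11],[0,0,0]],[[0,-0.04,0.15],[0,0,0]],[[-0.01,-0.08,0.18],[0,0,0]],[[-0.02,-0.12,0.2],[0,0,0]],[[-0.03,-0.16,0.2],[0,0,0]],[[-0.04,-0.2,0.2],[0,0,0]],[[-0.05,-0.24,0.2],[0,0,0]],[[-0.06,-0.28,0.2],[0,0,0]],[[-0.06,-0.32,0.2],[0,0,0]],[[-0.06,-0.33,0.2],[0,0,0]],[[-0.06,-0.33,0.2],[0,0,0]],[[-0.06,-0.33,0.2],[0,0,0]]]'

```text
clock: 14.93
tool_pos: [0.4721, -0.2676, 0.2173]
orientation: [0.999, 0.039, -0.003, -0.002]
wrist_force: [-0.2, 1.3, 0.3]
gripper_width: 0.03
```

```bash
python3 st.py
python3 - <<'E'
from trav import *
go("4")
a=cv2.imread("pics/top4.png")[175:275,180:340]
cv2.imwrite("pics/c4.png",cv2.convertScaleAbs(cv2.resize(a,(800,500),interpolation=cv2.INTER_CUBIC),alpha=1.8))
E
```

```text
t 14.93 tcp [ 0.4721 -0.2676  0.2173] jig mm [-102.3 -357.3] xang 4.42 zax [-0.006  0.004 -1.   ] F [-0.2   1.28  0.3 ] w 0.03
scene carriage n 326 yrange [46.6 88.5] mid-> travel 91.5 ztop 59.1
  pin n 49 travel 90.9 z 68.83 x 47.9
  slab 978 ((-13.33707046508789, 17.982290267944336), (70.30072784423828, 72.20061492919922), 0.5800709128379822)
top carriage n 285 yrange [44.4 86.1] mid-> travel 89.3 ztop 59.2
  pin n 35 travel 88.3 z 69.44 x 46.9
  slab 1075 ((-13.006317138671875, 18.29784393310547), (68.30107116699219, 77.52481842041016), 0.2584892511367798)
```

View pics/c4.png

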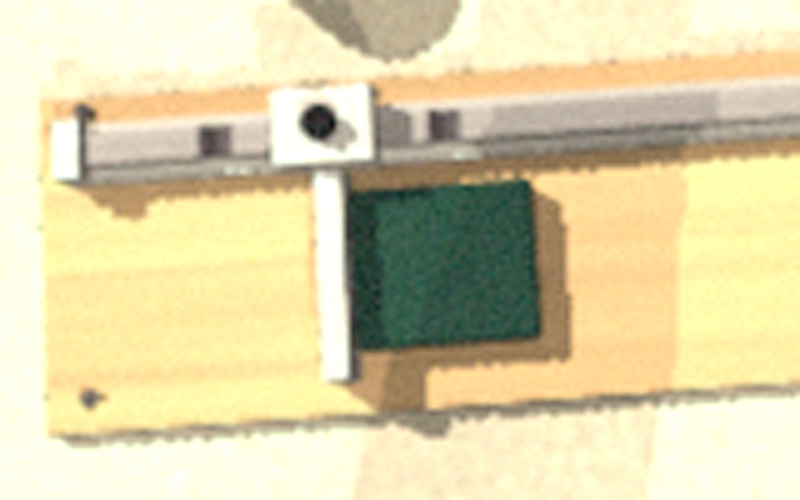

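View pics/top4.png

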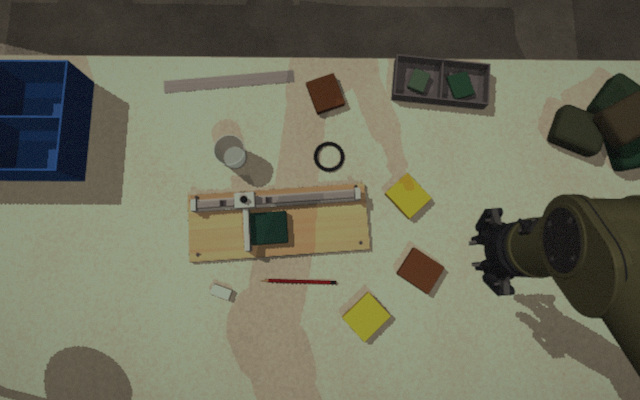

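The top view shows the slab (crop 445,265) flush and square against the arm, with its -y edge at about -20.5 mm, 80 mm from the face. The stop is between the open first and third notches, the gripper is clear, and the other objects are in their places. I hand in.

```bash
python3 -c "
from rig import manip
print(manip.close_job())"
```

```text
the job is handed in; nothing more can be done
None
```

The jig is set: the stop sits in the middle notch and the jade slab lies square against it. I pushed the stop first with shut fingers, then the slab with both fingertips, and handed in at about 15 s of the 54 s allowed.

**Stop:** The two cameras put it at 89.3 and 91.5 mm of travel (target 90). The pin had dropped about 3 to 3.7 mm, with noisy readings; the top camera's last value implied about 2.9 mm. The middle notch is the covered one, because the first and third are both open to view.

**Slab:** It is square to the jig within about 0.3–0.6°. Its far edge is about 80 mm from the stop face, so there is no measurable gap. A final push reached about 6 N with no further movement of slab or stop.

**Surroundings:** In the last top picture the ring, pot, eraser and pencil looked unmoved. The gripper was well clear of everything.

**Disagreement:** The cameras differ by about 2 mm along the rail, which is within their calibration.

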